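# Start the captive clamp screw of a gas filter

### The job

The clamp bar over the gas filter cartridge is closed but its captive screw, the one under the black knob, still stands up on its spring. Press the knob down until the screw sits on the thread of the boss below, keep it pressed while you turn it backward (anticlockwise seen from above) until you feel it drop off the end of the thread, then turn it forward (clockwise) one full turn from there and no further, so that the thread has caught but the cartridge can still be lined up. Finish while still gripping the knob and holding the screw like that, and leave the tools and parts lying around the stand where they are.

Things in the scene. Friction and masses are not known exactly. Their poses are not given: they have to be found in the camera images.
- stand: Fixed clamp stand: base plate 86 x 168 x 10 mm; a clear gas filter cartridge lies on it along its x (136 mm long, top 56 mm high), under a flat steel clamp bar along its y (28 mm wide, top 66 mm high) from a hinge post (y +62, 72 mm high) to the screw (y -58). Nothing is higher but the knob and the 24 mm thick bushing in it (to 93 mm). Origin: middle of the underside; z up.
- knob (a point): Centre of the round black knob (grey top, white index line) of the captive screw, on the vertical screw axis. The knob is 40 mm in diameter (42 mm over its ribs) and reaches 12 mm above and below this point. With the screw fully up the point is 103 mm over the worktop; it moves down with the screw. Grip it by its sides from above.
- boss_mouth (a point): Centre of the mouth of the threaded boss (dark steel post, 35 mm diameter) under the knob, 46 mm over the worktop, fixed in the stand. Right-hand thread, 6 mm pitch. After the drop, clockwise turning with the screw kept down catches it at once: it then goes 6 mm deeper a turn, with 1 to 2 mm axial play, and stays down if let go.
- screw_depth (a joint): How far the screw is down (m): 0 = up, at most 0.024. A spring lifts it, 3 N at the top, 8 N at the bottom. Pressed, it lands on the boss's thread after 8 to 9.5 mm. Turned backward under 5 to 15 N more it climbs about 1 mm per rad, then drops 6 mm at the thread's end, to about 0.014; it drops only while pressed down, and springs up if let go before it has caught.
- screw_turn (a joint): Turn of the screw and knob (rad), growing clockwise seen from above, counting on over full turns; at 0 the white line on its top points to the stand's -x; it turns easily (under 0.1 N m). At the start it stands 0.4 to 1.3 rad clockwise of the angle at which the drop comes.
- spanner: Small open-ended steel spanner, 150 x 20 x 6 mm, lying loose near the stand; bystander. Origin: centre of its underside, its length along its y.
- ferrule_case: Small grey hinged parts case with a clear lid and an orange latch, 90 x 120 x 32 mm, loose; bystander. Origin: centre of its underside.
- leak_detector: Yellow hand-held leak detector with a black probe, 51 x 216 x 26 mm, loose; bystander. Origin: about the middle of its underside, its length along its y.
- septa_pot: Small white pot with a lid, 40 mm in diameter, 42 mm high, loose; bystander. Origin: centre of its underside.

How it is judged:
On the way, in this order (a step that is already met when the one before it is completed fails the run):
1. the knob is pressed down against its spring until the screw rests on the thread (value of joint screw_depth above 0.0074 m and value of joint screw_turn above -0.6 rad), for 0.1 s.
2. turned backward past the end of the thread, the screw has dropped and is kept down (value of joint screw_depth above 0.012 m and value of joint screw_turn below -0.35 rad), for 0.1 s.
At the end, for the whole second after the job is handed in: After the drop the screw has been turned forward one turn (measured from the angle of the drop 5.0 to 7.2 rad), its thread has caught (16.5 mm or more down), it stands still, and the fingers still grip the knob (more than 2 N, grasp point within 35 mm of the knob's centre) (value of joint screw_turn between 4.4 and 6.6 rad and value of joint screw_depth above 0.0165 m and velocity of joint screw_turn between -0.2 and 0.2 rad/s and contact force between the fingers and screw_turn above 2 N and distance between the grasp point and knob below 0.035 m); the arm keeps its last pose, push and grip.
It fails at once if the spanner is pushed away (distance of spanner from where it was at the start of the episode above 0.03 m).
It fails at once if the ferrule case is pushed away (distance of ferrule_case from where it was at the start of the episode above 0.03 m).
It fails at once if the leak detector is pushed away (distance of leak_detector from where it was at the start of the episode above 0.03 m).
It fails at once if the septa pot is pushed away (distance of septa_pot from where it was at the start of the episode above 0.03 m).
It also fails if it takes over 64 s, if anything falls off the work surface, if the arm or the gripper's body presses on something with over 40 N, if the wrist force passes 120 N, or if a joint passes its speed limit or range.

### The arm

A 6-joint arm with a two-finger parallel gripper is mounted at the origin on a cart in front of the work surface, level with it; the furniture and walls round the work are solid. World frame = base frame: x ahead of the robot, y to its left, z up, the work surface at z = 0. Lengths are in m, angles in rad, forces in N, time in s.
With the tool pointing down it reaches from about 0.35 to 0.975 m from the base axis. Payload 7.1 kg.
Tool frame: the origin (TCP) lies midway between the tips of the shut fingers; the grasp point (between the pads) lies 19 mm behind it; z points along the fingers, x is the direction in which the jaws open and shut, and the axes are right-handed (so a half turn about z gives the same grasp; the last joint's range is limited). The gripper opens to 88 mm and grips with 3 to 60 N. Pads are 20 mm wide; open, the fingers measure 115 mm over their backs; the gripper's body (75 mm by 178 mm) begins 61 mm behind the grasp point.
Start: joints at [-1.218, 0.423, 1.63, -0, 1.089, -0.019], TCP at [0.227, -0.582, 0.223] pointing down, gripper open.
Joint ranges: [-3, 3], [-0.9, 2.11], [0.09, 2.58], [-1.31, 4.45], [0.11, 2.69], [-2.54, 2.54]. Speed limits (rad/s): [2.39, 2.39, 3.01, 3.14, 3.14, 3.14].

### API

Orientations are given as a unit quaternion [w, x, y, z].
In Python, from station import move_pose, movel, movej, command_gripper, wait, inverse_kinematics, read_camera, camera_info, MotionError, job_done, get_time, get_joint_pos, get_qvel, get_effort, get_tcp_pos, get_ee_rot, get_ft_force, get_ft_torque, get_grip_width gives the robot as it stands. Calls block until the motion is done:
- move_pose(position, orientation): joint-space move of the TCP to a pose.
- movel(position, frame=None, v=0.15, until_force=None): straight line of the TCP; frame=None keeps the orientation; v is the mean speed in m/s. With until_force (N) it stops when the force on the tool has changed by that much, and returns True; else False.
- movej(angles): joint-space move.
- command_gripper(opening): opening from 0.0 (shut) to 1.0 (fully open); the grip force is fixed at half the most; returns when the fingers have stopped.
- wait(seconds).
- inverse_kinematics(position, orientation): joint angles nearest the present ones, or None.
- read_camera(name): name is "scene" or "top" or "wrist"; returns the picture (400x640x3 uint8, red, green, blue); there is no depth.
- camera_info(name): a dict with "intrinsics" (3x3 intrinsics, pixels), "T" (4x4, takes a point from camera to world coordinates); the wrist camera has in their place "tool_from_camera" (4x4, takes a point from camera to tool coordinates, whose origin is the TCP and whose axes are the tool frame's). Camera axes: x right, y up, looking along -z (the intrinsics and any distortion apply to the point x, -y, -z); pixel columns grow to the right and rows downward; lengths in m; the calibration is good to about 2 mm. A picture is of the moment at which its call begins: read the wrist's pose just before it. camera_info takes no time and is no camera call.
A pose or a line that the arm cannot do raises MotionError and nothing moves.
- job_done(): hands the job in, once; it reports no verdict.
Readings, each from a call of its own:
- get_time(): time.
- get_joint_pos(): joint angles.
- get_qvel(): joint speeds.
- get_effort(): joint torques, N m.
- get_tcp_pos(): TCP position.
- get_ee_rot(): TCP orientation.
- get_ft_force(): force on the tool from outside, world axes, zero at the start.
- get_ft_torque(): the same for the moment, N m.
- get_grip_width(): opening from 0.0 (shut) to 1.0 (fully open).
Only numpy, scipy, OpenCV 4.12 (cv2) and the standard library are available. Lean on these libraries where they do the work, as an engineer would, in place of code of your own. Each camera call takes 0.05 s, during which the arm holds its last target.

## Working session

There is one attempt and no reset: what is moved stays moved. The work goes in short steps, each a Python script; the robot and the scene stay as the last script left them, time stands still between calls to the robot, and variables do not carry over. Pictures are saved under pics/ and viewed, and the job is handed in when it is done.

```bash
ls; mkdir -p pics
python3 - <<'E'
from station import *
import cv2
for n in ["scene","top","wrist"]:
    im=read_camera(n); cv2.imwrite(f"pics/{n}0.png",im[:,:,::-1]); ci=camera_info(n); print(n,{k:(v.round(4).tolist() if hasattr(v,'round') else v) for k,v in ci.items()})
print(get_time(),get_joint_pos(),get_tcp_pos(),get_ee_rot(),get_ft_force(),get_grip_width())
E
```

```text
pics
scene {'intrinsics': [[379.4128, 0.0, 320.642], [0.0, 379.4128, 197.4195], [0.0, 0.0, 1.0]], 'T': [[0.824, 0.2503, -0.5083, -0.1832], [-0.5662, 0.3304, -0.7552, -0.9988], [-0.0211, 0.91, 0.414, 0.5919], [0.0, 0.0, 0.0, 1.0]]}
top {'intrinsics': [[415.7658, 0.0, 317.1565], [0.0, 415.7658, 192.4326], [0.0, 0.0, 1.0]], 'T': [[-0.0158, 0.9854, -0.1696, 0.2567], [-0.9996, -0.0117, 0.0248, -0.0552], [0.0225, 0.17, 0.9852, 1.3668], [0.0, 0.0, 0.0, 1.0]]}
wrist {'intrinsics': [[299.1763, 0.0, 319.2736], [0.0, 299.1763, 199.3304], [0.0, 0.0, 1.0]], 'tool_from_camera': [[1.0, 0.0002, -0.0009, -0.0012], [-0.0001, -0.9555, -0.2948, -0.0809], [-0.001, 0.2948, -0.9555, -0.162], [0.0, 0.0, 0.0, 1.0]]}
0.15 [-1.21799315e+00  4.23646670e-01  1.63047102e+00 -4.35849330e-05
  1.08860236e+00 -1.90160015e-02] [ 0.22693083 -0.5819055   0.22210897] [-3.11118269e-04  8.25629856e-01 -5.64211860e-01 -4.70466178e-04] [ 0.05831242 -0.51392155  0.31410976] 0.9986828023557172
```

View pics/top0.png

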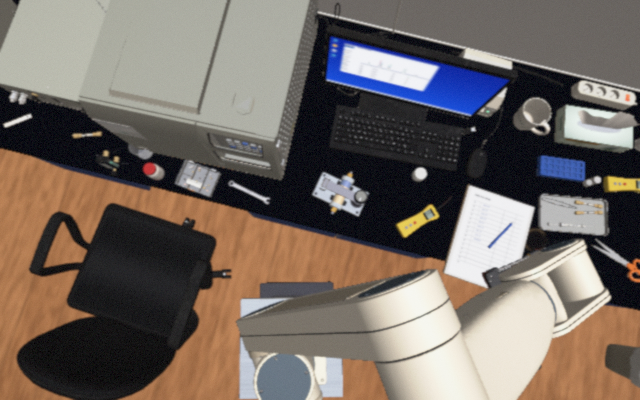

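View pics/scene0.png

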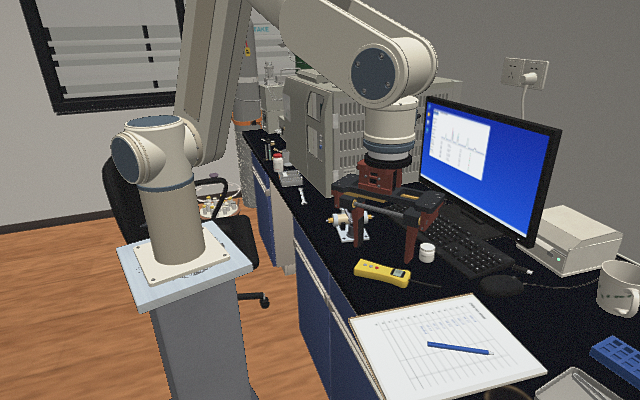

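Run:
```python
import cv2
a=cv2.imread("pics/top0.png")[160:230,290:430]; cv2.imwrite("pics/t1.png",cv2.resize(a,None,fx=5.5,fy=5.5,interpolation=cv2.INTER_CUBIC))
```

```text
(no output)
```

View pics/t1.png

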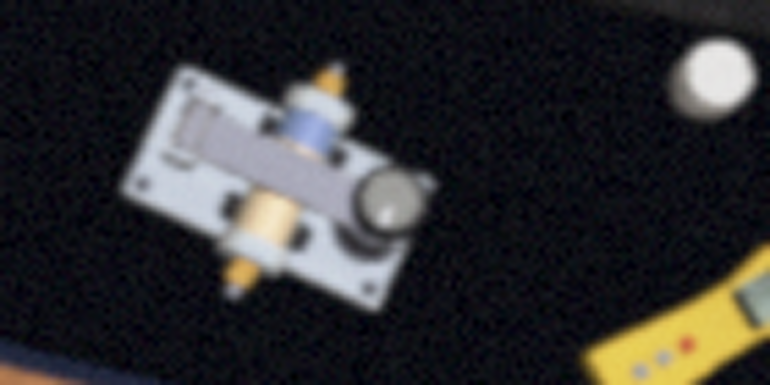

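View pics/wrist0.png

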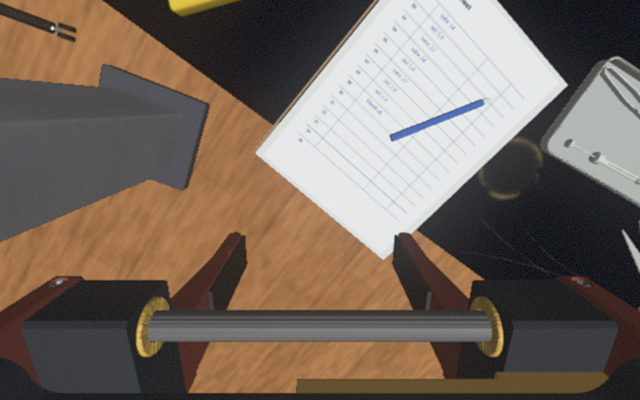

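The stand is at top px ~(341,194), with the knob's grey top at ~(361,196). The hinge is at its upper left, the pot at ~(421,174) and the detector at ~(417,221). Next I'll cast rays to get positions.

```bash
cat > h.py <<'E'
import numpy as np
from station import *
from scipy.spatial.transform import Rotation as R
def qR(q): return R.from_quat([q[1],q[2],q[3],q[0]])
def Rq(r): x=r.as_quat(); return [x[3],x[0],x[1],x[2]]
def cast(ci,T,u,v,z):
    K=ci["intrinsics"]; d=np.array([(u-K[0,2])/K[0,0],-(v-K[1,2])/K[1,1],-1.]); d=T[:3,:3]@d; o=T[:3,3]
    return o+d*(z-o[2])/d[2]
def wristT():
    M=np.eye(4); M[:3,:3]=qR(get_ee_rot()).as_matrix(); M[:3,3]=get_tcp_pos()
    return M@camera_info("wrist")["tool_from_camera"]
def down(yaw):  # tool x direction at world angle yaw, z down
    c,s=np.cos(yaw),np.sin(yaw)
    return Rq(R.from_matrix(np.array([[c,s,0],[s,-c,0],[0,0,-1.]])))
E
python3 - <<'E'
from h import *
ci=camera_info("top");T=ci["T"]
f=lambda x,y,z:cast(ci,T,290+x/5.5,160+y/5.5,z).round(4)
print("knob",f(390,200,.115));
for c in [(188,66),(122,190),(380,308),(437,182)]: print("corner",f(*c,.01))
print("pot",f(720,75,.042),"det",f(585,355,.026), f(770,250,.026))
for n,u,v in [("GC corner",290,170),("monitor",340,95),("spannerend",268,203),("kbd",335,140)]: print(n,cast(ci,T,u,v,.2 if n[0] in"Gm" else 0.01).round(3))
q=get_ee_rot();print(qR(q).as_matrix().round(3))
E
```

```text
knob [ 0.4585 -0.2204  0.115 ]
corner [ 0.5593 -0.114   0.01  ]
corner [ 0.4834 -0.0729  0.01  ]
corner [ 0.4101 -0.2261  0.01  ]
corner [ 0.486  -0.2631  0.01  ]
pot [ 0.5433 -0.4298  0.042 ] det [ 0.3788 -0.3444  0.026 ] [ 0.4399 -0.4581  0.026 ]
GC corner [ 0.524 -0.008  0.2  ]
monitor [ 0.751 -0.157  0.2  ]
spannerend [0.457 0.073 0.01 ]
kbd [ 0.67  -0.153  0.01 ]
[[ 0.363 -0.932 -0.   ]
 [-0.932 -0.363  0.001]
 [-0.001  0.    -1.   ]]
```

Run:
```python
from h import *
import cv2
t0=get_time()
k=np.array([.459,-.2205]); q6=-0.5
yaw=np.arctan2(k[1],k[0])-q6
move_pose([*k,.215],down(yaw))
print(get_joint_pos(),get_tcp_pos(),get_time()-t0,get_ft_force())
T=wristT(); im=read_camera("wrist"); cv2.imwrite("pics/w1.png",im[:,:,::-1]); np.save("w1T.npy",T)
```

```text
[-4.72520941e-01  2.63812811e-01  1.88896372e+00 -2.32359551e-04
  9.88416049e-01 -5.23117589e-01] [ 0.45900025 -0.22131708  0.21509324] 1.5833000000000002 [-0.01706855  0.3354185   1.03561935]
```

View pics/w1.png

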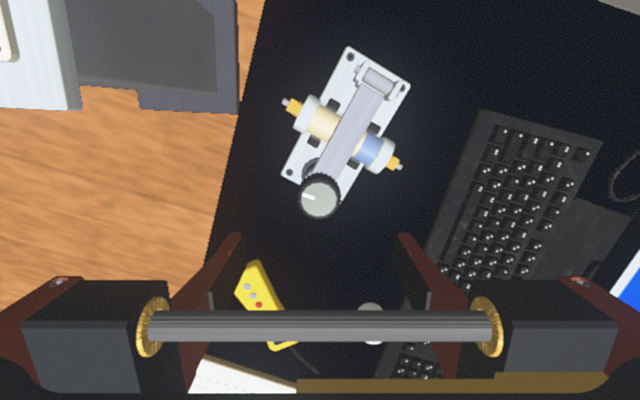

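The wrist view has the knob at about (319,198), with the white line pointing left. I'll fit the disc.

Run:
```python
from h import *
import cv2
im=cv2.imread("pics/w1.png"); T=np.load("w1T.npy"); ci=camera_info("wrist")
g=cv2.cvtColor(im,cv2.COLOR_BGR2GRAY)
m=((g>95)).astype(np.uint8); roi=np.zeros_like(m); cv2.circle(roi,(319,199),23,1,-1); m&=roi
m=cv2.morphologyEx(m,cv2.MORPH_OPEN,np.ones((5,5)))
cs,_=cv2.findContours(m,0,2); c=max(cs,key=cv2.contourArea); e=cv2.fitEllipse(cv2.convexHull(c)); print(e,cv2.minEnclosingCircle(c))
p=cast(ci,T,*e[0],.115); print("knob",p.round(4))
z=im[150:250,260:380]; z=cv2.resize(z,None,fx=6,fy=6,interpolation=cv2.INTER_CUBIC)
o=((np.array(e[0])-[260,150]+.5)*6).astype(int); cv2.circle(z,tuple(int(a) for a in o),int(e[1][0]*3),(0,255,0),1)
cv2.imwrite("pics/w1z.png",z)
```

```text
((318.4150390625, 199.21420288085938), (35.29112243652344, 36.90006637573242), 93.56059265136719) ((318.5, 199.0), 18.500099182128906)
knob [ 0.4576 -0.2202  0.115 ]
```

View pics/w1z.png

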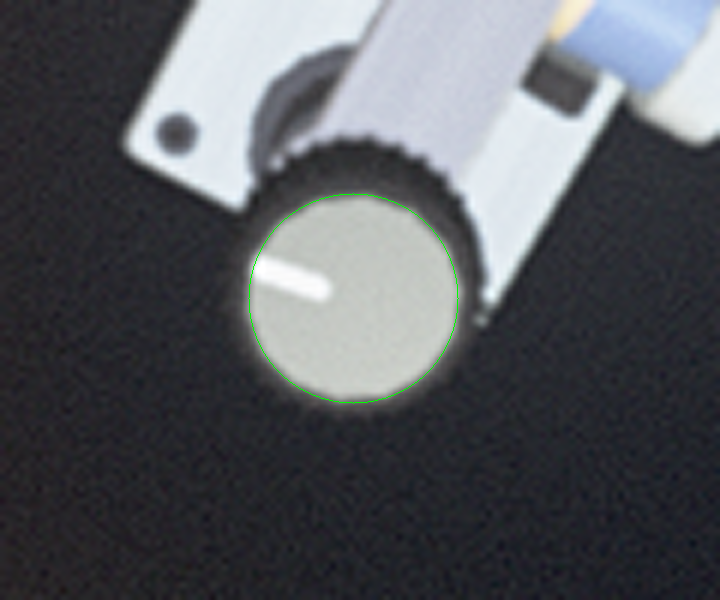

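Run:
```python
from h import *
q=get_ee_rot();print(qR(q).as_matrix().round(4)); t=get_time()
M=qR(q).as_matrix(); yaw=np.arctan2(M[1,0],M[0,0]); np.save("yaw.npy",yaw); print("yaw",yaw)
print(movel([.4583,-.2204,.091],down(yaw),v=.08),get_time()-t,get_ft_force().round(2),get_tcp_pos())
command_gripper(0.0)
print(get_grip_width()*88,get_time()-t,get_ft_force().round(2),get_ft_torque().round(3),get_tcp_pos(),get_joint_pos().round(3))
```

```text
[[ 9.987e-01  5.040e-02  2.000e-04]
 [ 5.040e-02 -9.987e-01 -3.000e-04]
 [ 2.000e-04  3.000e-04 -1.000e+00]]
yaw 0.05043932234347781
False 1.6999999999999997 [ 0.2  -0.26 -0.53] [ 0.4586182  -0.22056809  0.09142887]
39.71954169654945 2.5083999999999995 [0.87 0.27 0.92] [0.003 0.001 0.021] [ 0.45823364 -0.22038118  0.09098429] [-0.472  0.458  1.969 -0.     0.715 -0.522]
```

Run:
```python
from h import *
yaw=float(np.load("yaw.npy")); t=get_time(); x,y=.4583,-.2204
movel([x,y,.0845],down(yaw),v=.05)
z=.0845
for i in range(12):
    f=get_ft_force(); print(round(z,4),get_tcp_pos()[2].round(4),f.round(2),round(get_time()-t,2))
    if f[2]>14: break
    z-=.0005; movel([x,y,z],down(yaw),v=.02)
print(get_ft_torque().round(3)); np.save("z.npy",z)
```

```text
0.0845 0.0844 [-1.63  0.21  4.72] 0.28
0.084 0.0841 [-2.64  1.13  4.47] 0.53
0.0835 0.0835 [-1.59 -0.18  3.95] 0.78
0.083 0.083 [-1.57  0.46  4.78] 1.03
0.0825 0.0825 [-1.81  0.39  4.48] 1.28
0.082 0.0822 [-2.39  0.45  6.64] 1.53
0.0815 0.082 [-4.1   1.04 10.57] 1.78
0.081 0.0817 [-4.65  0.95 14.98] 2.03
[0.121 0.775 0.002]
```

```bash
cat > s.py <<'E'
from h import *
wait(.15)
yaw=float(np.load("yaw.npy")); z=float(np.load("z.npy")); t=get_time(); x,y=.4583,-.2204
yaw0=yaw; dropped=False
for i in range(22):
    yaw+=.08; movel([x,y,z],down(yaw),v=.02)
    f=get_ft_force(); p=get_tcp_pos(); print(round(yaw-yaw0,2),round(z,4),p[2].round(4),f.round(1),get_ft_torque()[2].round(2),round(get_time()-t,2))
    if f[2]<9: dropped=True; break
    z+=np.clip((f[2]-14)/8000,-.0005,.0005)
np.save("yaw.npy",yaw);np.save("z.npy",z); print(dropped,get_joint_pos().round(3))
E
python3 s.py
```

```text
0.08 0.081 0.0818 [-4.3  1.4 15.7] 0.06 0.25
0.16 0.0812 0.082 [-4.8  2.1 15.5] 0.05 0.5
0.24 0.0814 0.0821 [-5.   0.4 13.8] 0.02 0.75
0.32 0.0814 0.0821 [-4.5  1.  14.3] -0.01 1.0
0.4 0.0814 0.082 [-5.   1.  12.8] 0.09 1.25
0.48 0.0813 0.0815 [-2.6  0.9  8.2] 0.11 1.5
True [-0.472  0.475  1.972 -0.     0.695 -1.003]
```

Run:
```python
from h import *
yaw=float(np.load("yaw.npy")); z=float(np.load("z.npy")); t=get_time(); x,y=.4583,-.2204
for i in range(12):
    z-=.0007; movel([x,y,z],down(yaw),v=.02)
    f=get_ft_force(); p=get_tcp_pos(); print(round(z,4),p[2].round(4),f.round(1),get_ft_torque()[2].round(2),round(get_time()-t,2))
    if f[2]>15: break
np.save("z.npy",z)
```

```text
0.0806 0.081 [-3.8  1.2 10. ] 0.16 0.25
0.0799 0.0802 [-2.4 -0.   8.4] 0.06 0.5
0.0792 0.0789 [-1.1 -0.9  0.9] 0.06 0.75
0.0785 0.0784 [-1.8 -2.3  4.9] 0.07 1.0
0.0778 0.0779 [-3.3 -0.8  6.5] 0.02 1.25
0.0771 0.0772 [-4.1 -1.3  6.4] -0.01 1.5
0.0764 0.0767 [-4.7 -0.9  8.9] -0.02 1.75
0.0757 0.0764 [-5.6 -0.  13.6] 0.04 2.0
0.075 0.0761 [-7.2  0.5 19.7] -0.01 2.25
```

The force fell to 0.9 N and it then landed at ~14.3 mm, so this looks like a real drop. I'll check the knob angle with a picture.

Run:
```python
from h import *
import cv2
T=wristT(); im=read_camera("wrist"); cv2.imwrite("pics/w2.png",im[:,:,::-1]); np.save("w2T.npy",T); print(get_time(),get_ft_force())
```

```text
10.275 [-7.52407703 -0.6984084  18.91166743]
```

View pics/w2.png

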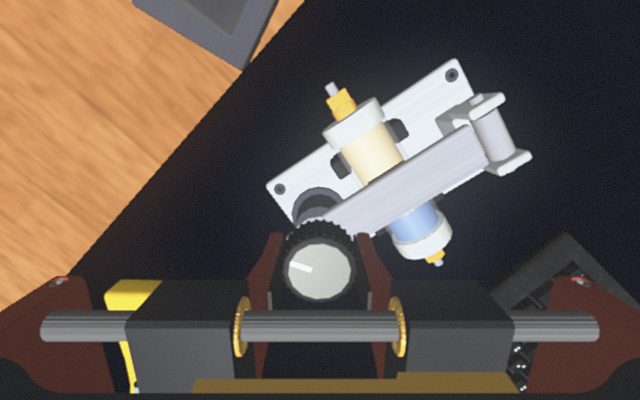

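```bash
cat > line.py <<'E'
from h import *
import cv2
def turn(img,T,c,r,z,thr=225):
    ci=camera_info("wrist"); g=img.min(axis=2); m=(g>thr).astype(np.uint8); roi=np.zeros_like(m); cv2.circle(roi,c,r,1,-1); m&=roi
    n,l,st,_=cv2.connectedComponentsWithStats(m); k=1+np.argmax(st[1:,4]); ys,xs=np.where(l==k)
    P=np.array([cast(ci,T,a,b,z)[:2] for a,b in zip(xs,ys)])
    d=P.mean(0)-np.array([.4583,-.2204]) 
    w,V=np.linalg.eigh(np.cov(P.T)); v=V[:,1]; v=v*np.sign(v@d)
    a=np.arctan2(v[1],v[0]); ref=np.arctan2(-.1531,-.0733)-np.pi/2 # stand -x : y axis angle +90
    ref=np.arctan2(.1531,.0733)+np.pi/2
    return len(xs),P.mean(0).round(4),-((a-ref+np.pi)%(2*np.pi)-np.pi), -((np.arctan2(d[1],d[0])-ref+np.pi)%(2*np.pi)-np.pi)
if __name__=="__main__":
    print(turn(cv2.imread("pics/w1.png"),np.load("w1T.npy"),(318,199),19,.115))
    print(turn(cv2.imread("pics/w2.png"),np.load("w2T.npy"),(318,271),32,.101))
E
python3 line.py
```

```text
(47, array([ 0.4479, -0.2175]), np.float64(-0.14504352203547954), np.float64(-0.17648604263047218))
(127, array([ 0.4477, -0.2222]), np.float64(-0.6187751796462635), np.float64(-0.6099903740655623))
```

```bash
cat > fwd.py <<'E'
from h import *
import sys
total=float(sys.argv[1]); N=int(np.ceil(total/.2)); st=total/N
yaw=float(np.load("yaw.npy")); z=float(np.load("z.npy")); t=get_time(); x,y=.4583,-.2204
y0=yaw
for i in range(N):
    f=get_ft_force()
    z+=np.clip((f[2]-13)/8000,-.0006,.0008)-st*.006/2/np.pi
    yaw-=st; movel([x,y,z],down(yaw),v=.02)
    f=get_ft_force(); p=get_tcp_pos(); 
    print(round(y0-yaw,2),round(z,4),p[2].round(4),f.round(1),get_ft_torque()[2].round(2),round(get_time()-t,2))
    if abs(f[2])>30: print("STOP");break
np.save("yaw.npy",yaw);np.save("z.npy",z); print(get_joint_pos().round(3),get_time())
E
python3 fwd.py 1.0
```

```text
0.2 0.0755 0.0762 [-4.3 -0.  13.3] -0.07 0.35
0.4 0.0754 0.076 [-4.9  0.8 12.7] -0.02 0.7
0.6 0.0751 0.0758 [-5.  -0.3 12.4] -0.09 1.05
0.8 0.0749 0.0756 [-4.6  1.6 12.7] -0.05 1.4
1.0 0.0746 0.0754 [-4.3  0.6 13.6] -0.05 1.75
[-0.472  0.486  1.974  0.     0.682 -0.002] 12.025
```

Descending at about 1 mm/rad, so the thread has caught. Continuing.

```bash
python3 fwd.py 2.4
python3 - <<'E'
from h import *
import cv2
T=wristT(); im=read_camera("wrist"); cv2.imwrite("pics/w3.png",im[:,:,::-1]); np.save("w3T.npy",T)
from line import turn
print(turn(im,T,(318,271),32,get_tcp_pos()[2]+.024))
E
```

```text
0.2 0.0745 0.0752 [-3.6  0.1 12.5] -0.02 0.35
0.4 0.0743 0.075 [-3.9  0.7 11.9] 0.01 0.7
0.6 0.0739 0.0749 [-3.7  0.1 13.2] -0.02 1.05
0.8 0.0738 0.0747 [-4.3  0.8 13. ] -0.11 1.4
1.0 0.0736 0.0745 [-3.7  0.4 13.1] -0.04 1.75
1.2 0.0734 0.0743 [-3.5 -1.6 13.3] -0.07 2.1
1.4 0.0733 0.0741 [-3.6 -1.6 10.9] -0.04 2.45
1.6 0.0728 0.0738 [-4.4 -2.  14.6] -0.02 2.8
1.8 0.0728 0.0737 [-5.  -3.6 13.2] -0.01 3.15
2.0 0.0726 0.0735 [-5.6 -2.6 12.8] -0.07 3.5
2.2 0.0724 0.0733 [-5.8 -3.4 14.5] -0.01 3.85
2.4 0.0724 0.0732 [-5.1 -4.5 12.4] -0.04 4.2
[-4.720e-01  4.900e-01  1.974e+00 -1.000e-03  6.770e-01  2.398e+00] 16.225
(140, array([ 0.4672, -0.2202]), np.float64(2.785330877096187), np.float64(2.671082983737892))
```

View pics/w3.png

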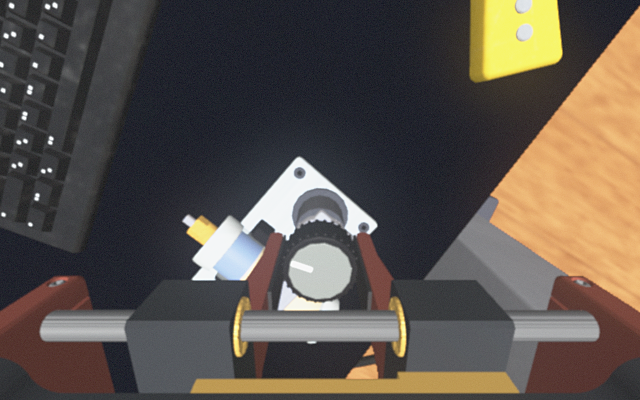

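Run:
```python
from h import *
import cv2
t=get_time(); yaw=float(np.load("yaw.npy")); z=.0742; x,y=.4583,-.2204
movel([x,y,z],down(yaw),v=.02); print(get_ft_force().round(1))
command_gripper(1.0); print(get_grip_width(),get_ft_force().round(1))
q=np.array(get_joint_pos()); q[5]-=np.pi; movej(q)
yaw+=np.pi; movel([x,y,z],down(yaw),v=.02)
print(get_tcp_pos(),get_joint_pos().round(3),get_ft_force().round(1),get_time()-t)
T=wristT(); im=read_camera("wrist"); cv2.imwrite("pics/w4.png",im[:,:,::-1])
from line import turn
print(turn(im,T,(318,271),32,z+.024)); np.save("yaw.npy",yaw);np.save("z.npy",z)
```

```text
[-3.9 -3.5  6.7]
0.996687257436511 [-0.4 -0.2 -0.3]
[ 0.45830695 -0.22039641  0.07420435] [-0.472  0.488  1.974 -0.     0.679 -0.744] [ 1.1 -0.6  0.4] 4.0333000000000006
(120, array([ 0.4679, -0.2225]), np.float64(2.7936073466500884), np.float64(2.9111540452295825))
```

View pics/w4.png

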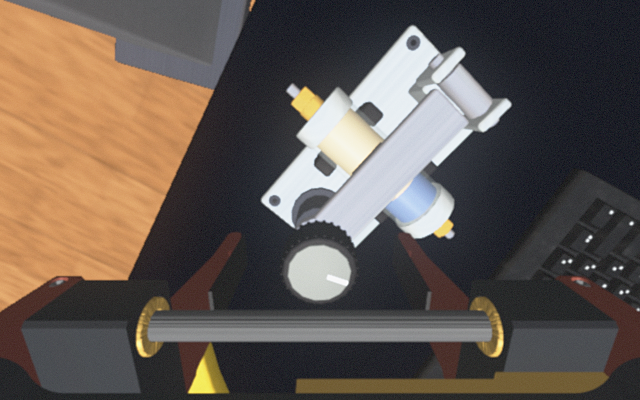

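The knob stayed put at turn 2.79. I'll regrip, press lightly and finish the turn.

```bash
python3 - <<'E'
from h import *
command_gripper(0.0); print(get_grip_width()*88,get_ft_force().round(1),get_tcp_pos())
yaw=float(np.load("yaw.npy")); z=.0742; x,y=.4583,-.2204
while z>.071:
    z-=.0004; movel([x,y,z],down(yaw),v=.02); f=get_ft_force(); print(round(z,4),get_tcp_pos()[2].round(4),f.round(1))
    if f[2]>12: break
np.save("z.npy",z)
E
python3 fwd.py 2.85
python3 - <<'E'
from h import *
import cv2
wait(.3); T=wristT(); im=read_camera("wrist"); cv2.imwrite("pics/w5.png",im[:,:,::-1])
from line import turn
print(turn(im,T,(318,271),32,get_tcp_pos()[2]+.024),get_ft_force(),get_grip_width()*88,get_tcp_pos(),abs(get_qvel()).max())
E
```

```text
39.79553334167086 [-1.3 -0.6  0.1] [ 0.45821864 -0.2204324   0.07421327]
0.0738 0.074 [-1.4 -0.6  3.6]
0.0734 0.0736 [-2.1 -1.1  6. ]
0.073 0.0733 [-2.1  1.   6.5]
0.0726 0.0729 [-3.1 -0.1  6.8]
0.0722 0.0725 [-3.1  0.1  6.7]
0.0718 0.0723 [-3.4  0.1  8.8]
0.0714 0.0721 [-5.1  0.2 12.8]
0.19 0.0712 0.0719 [-2.7 -0.4 11.8] -0.05 0.34
0.38 0.0709 0.0717 [-2.9  0.9 12.5] -0.04 0.68
0.57 0.0706 0.0715 [-4.2  0.7 13.1] -0.13 1.03
0.76 0.0704 0.0714 [-3.   0.1 13.8] -0.07 1.37
0.95 0.0704 0.0712 [-3.2  0.2 12.1] 0.01 1.71
1.14 0.0701 0.071 [-2.6  0.7 12.9] -0.01 2.05
1.33 0.0699 0.0709 [-3.  -0.6 13.5] -0.1 2.39
1.52 0.0698 0.0707 [-3.6 -1.2 12.4] -0.0 2.73
1.71 0.0695 0.0705 [-3.4 -0.5 12.6] -0.02 3.08
1.9 0.0693 0.0703 [-2.9 -1.4 13. ] -0.06 3.42
2.09 0.0691 0.0701 [-4.9 -1.7 13.1] -0.07 3.76
2.28 0.0689 0.0699 [-3.  -2.1 13.8] -0.01 4.1
2.47 0.0688 0.0698 [-3.9 -2.2 12. ] -0.05 4.44
2.66 0.0685 0.0695 [-4.9 -3.1 13.8] -0.04 4.78
2.85 0.0685 0.0694 [-4.1 -2.9 12.8] -0.02 5.12
[-4.720e-01  4.970e-01  1.975e+00 -1.000e-03  6.680e-01  2.107e+00] 28.0417
(111, array([ 0.4466, -0.221 ]), np.float64(-0.6611028061172881), np.float64(-0.4965781484678553)) [-4.43349434 -3.24270748 13.32984082] 39.71473076367351 [ 0.45849515 -0.22115899  0.06938755] 0.001156875141720689
```

View pics/w5.png

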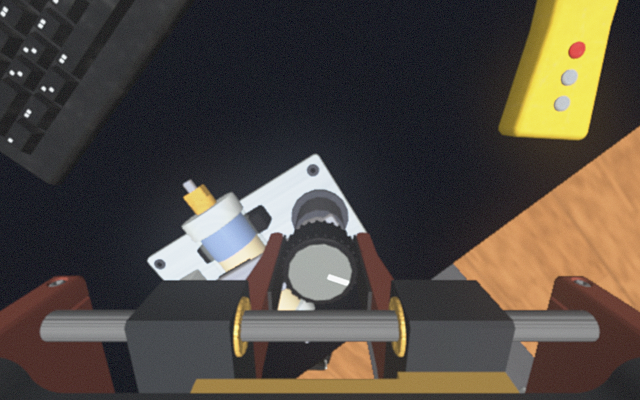

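Run:
```python
from station import *
job_done(); print(get_time(),get_ft_force().round(1),get_grip_width()*88)
```

```text
the job is handed in; nothing more can be done
the job is handed in; nothing more can be done
```

I pressed the knob down, backed the screw off until it dropped, turned it forward one full turn and handed the job in while still gripping and holding it. No verdict is reported, so these are my own readings:

- **Press:** the screw landed on the thread about 9 mm down, and I held it there at about 15 N.
- **Drop:** turning back 0.48 rad brought the drop. The push force fell to about 1 N and the screw came to rest about 14.3 mm down, with the white line at -0.62 rad.
- **Forward turn:** I turned it 3.4 rad, let go and regripped half a turn round, then turned another 2.85 rad. The knob did not move during the regrip (2.79 rad before and after).
- **At the end:**
  - **Turn:** screw_turn was about 5.64 rad, about 6.2 rad from the drop. The line in the last picture read -0.66 rad (5.62 over a full turn); a rougher estimate from the line's centre differed by about 0.16 rad.
  - **Depth:** about 20 mm, estimated from the tool height because there is no direct reading.
  - **Grip:** jaws closed on the knob at 39.7 mm, push about 13 N, arm at rest.
  - **Time:** about 28 s.

I never drove the gripper near the loose tools and parts. The detector, the only one clearly visible in the last wrist picture, showed no sign of being touched. I didn't take a final overview picture of the rest.

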